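# Put the breakfast spreads back in their caddy

### The job

Breakfast is over: gather the four glass jars of spread into the wooden caddy, each standing upright in the pocket whose felt pad has the colour of the jar's lid, set down gently. The two candles in dark grey cups do not belong there, so leave them where they stand.

Things in the scene. Friction and masses are not known exactly. Their poses are not given: they have to be found in the camera images.
- jar_red: Closed round glass jar of dark red jam with a white paper band and a flat red screw lid: 54 mm in diameter, 80 mm tall (the lid is the top 16 mm, same diameter), 0.18 to 0.33 kg. Origin: centre of its underside; z up along its axis. Stands on the table.
- jar_yellow: Closed round glass jar of honey with a white paper band and a flat yellow screw lid: 54 mm in diameter, 80 mm tall (the lid is the top 16 mm, same diameter), 0.18 to 0.33 kg. Origin: centre of its underside; z up along its axis. Stands on the table.
- jar_green: Closed round glass jar of pale green pistachio spread with a white paper band and a flat green screw lid: 54 mm in diameter, 80 mm tall (the lid is the top 16 mm, same diameter), 0.18 to 0.33 kg. Origin: centre of its underside; z up along its axis. Stands on the table.
- jar_blue: Closed round glass jar of dark blueberry jam with a white paper band and a flat blue screw lid: 54 mm in diameter, 80 mm tall (the lid is the top 16 mm, same diameter), 0.18 to 0.33 kg. Origin: centre of its underside; z up along its axis. Stands on the table.
- pad_red: Square red felt pad, 76 x 76 x 3 mm, fixed on the floor of one pocket of the wooden caddy. Origin: centre of its underside, 6 mm above the table, which is the centre of the pocket (a jar standing in it has its underside at 9 mm); x and y along the caddy's walls. The caddy is a fixed wooden tray, 184 mm square, of 2 x 2 pockets, each 80 mm square inside; walls 8 mm thick, tops 30 mm above the table. Pocket centres 88 mm apart.
- pad_yellow: Square yellow felt pad, 76 x 76 x 3 mm, fixed on the floor of one pocket of the wooden caddy. Origin: centre of its underside, 6 mm above the table, which is the centre of the pocket (a jar standing in it has its underside at 9 mm); x and y along the caddy's walls. The caddy is a fixed wooden tray, 184 mm square, of 2 x 2 pockets, each 80 mm square inside; walls 8 mm thick, tops 30 mm above the table. Pocket centres 88 mm apart.
- pad_green: Square green felt pad, 76 x 76 x 3 mm, fixed on the floor of one pocket of the wooden caddy. Origin: centre of its underside, 6 mm above the table, which is the centre of the pocket (a jar standing in it has its underside at 9 mm); x and y along the caddy's walls. The caddy is a fixed wooden tray, 184 mm square, of 2 x 2 pockets, each 80 mm square inside; walls 8 mm thick, tops 30 mm above the table. Pocket centres 88 mm apart.
- pad_blue: Square blue felt pad, 76 x 76 x 3 mm, fixed on the floor of one pocket of the wooden caddy. Origin: centre of its underside, 6 mm above the table, which is the centre of the pocket (a jar standing in it has its underside at 9 mm); x and y along the caddy's walls. The caddy is a fixed wooden tray, 184 mm square, of 2 x 2 pockets, each 80 mm square inside; walls 8 mm thick, tops 30 mm above the table. Pocket centres 88 mm apart.
- candle_red: A look-alike that stays where it is: candle in a dark grey cup, 54 mm in diameter, 80 mm tall; from above a grey rim, red wax and a black wick. Origin: centre of its underside, z up.
- candle_yellow: A look-alike that stays where it is: candle in a dark grey cup, 54 mm in diameter, 80 mm tall; from above a grey rim, yellow wax and a black wick. Origin: centre of its underside, z up.
Mind the look-alikes: they are no part of the job. Of the things that look like the jar_yellow, the smaller one is meant.

How it is judged:
At the end, for the whole second after the job is handed in: Each of the four jars stands upright (within 0.12 rad) and at rest on the pad of its lid's colour: axis within 20 mm of the pad's centre, underside on the pad. Both candles are upright and within 20 mm of where they began (horizontal distance between jar_red and pad_red below 0.02 m and z of jar_red in the frame of pad_red below 0.008 m and angle between each of jar_red, jar_yellow, jar_green, jar_blue, candle_red, candle_yellow's own z axis and vertical below 0.12 rad and linear speed of each of jar_red, jar_yellow, jar_green, jar_blue below 0.02 m/s and horizontal distance between jar_yellow and pad_yellow below 0.02 m and z of jar_yellow in the frame of pad_yellow below 0.008 m and horizontal distance between jar_green and pad_green below 0.02 m and z of jar_green in the frame of pad_green below 0.008 m and horizontal distance between jar_blue and pad_blue below 0.02 m and z of jar_blue in the frame of pad_blue below 0.008 m and distance of each of candle_red, candle_yellow from where it was at the start of the episode below 0.02 m); the robot touches nothing.
It fails at once if a jar is dropped into the caddy (faster than 0.5 m/s in the last 25 mm above its pad) ((horizontal distance between jar_red and pad_red below 0.045 m and z of jar_red in the frame of pad_red below 0.028 m and linear speed of jar_red above 0.5 m/s) or (horizontal distance between jar_yellow and pad_yellow below 0.045 m and z of jar_yellow in the frame of pad_yellow below 0.028 m and linear speed of jar_yellow above 0.5 m/s) or (horizontal distance between jar_green and pad_green below 0.045 m and z of jar_green in the frame of pad_green below 0.028 m and linear speed of jar_green above 0.5 m/s) or (horizontal distance between jar_blue and pad_blue below 0.045 m and z of jar_blue in the frame of pad_blue below 0.028 m and linear speed of jar_blue above 0.5 m/s)).
It fails at once if the red candle is moved by more than 20 mm (distance of candle_red from where it was at the start of the episode above 0.02 m).
It fails at once if the yellow candle is moved by more than 20 mm (distance of candle_yellow from where it was at the start of the episode above 0.02 m).
It also fails if it takes over 102 s, if anything falls off the work surface, if the arm or the gripper's body presses on something with over 40 N, if the wrist force passes 120 N, or if a joint passes its speed limit or range.

### The arm

A 7-joint arm with a two-finger parallel gripper is mounted at the origin on the work surface. World frame = base frame: x ahead of the robot, y to its left, z up, the work surface at z = 0. Lengths are in m, angles in rad, forces in N, time in s.
With the tool pointing down it reaches from about 0.425 to 0.925 m from the base axis. Payload 6.8 kg.
Tool frame: the origin (TCP) lies between the finger pads; the fingertips stand 25 mm ahead of it and the grasp point (between the pads) lies 6 mm ahead of it (robot.nose_length is the distance from the TCP to the fingertips, in m); z points along the fingers, y is the line along which they close (so a half turn about z gives the same grasp; the last joint's range is limited). The gripper opens to 88 mm and grips with 3 to 60 N. Pads are 20 mm wide; open, the fingers measure 115 mm over their backs; the gripper's body (75 mm by 178 mm) begins 61 mm behind the grasp point.
Start: joints at [0.994, 0.477, 0.022, 1.555, -0.011, 1.109, -0.083], TCP at [0.305, -0.602, 0.248] pointing down, gripper open.
Joint ranges: [-2.96, 2.96], [-0.34, 2.1], [-1.41, 1.46], [0.24, 2.44], [-1.37, 4.51], [0.17, 1.92], [-2.96, 2.96]. Speed limits (rad/s): [2.39, 2.39, 3.14, 3.14, 3.14, 3.14, 3.14].

### API

Orientations are given as a unit quaternion [x, y, z, w].
In Python, from bench import robot gives the robot as it stands. The module is installed in compiled form; this text tells all that it offers.
- The arm moves only by the shell command python3 -m inch 'ROWS' [FORCE]. ROWS is JSON, one flat list of numbers, 5 for each row, row after row: the finger opening in cm, from 0 to 8.78, then the shift along the tool's x, y, z in cm, then the turn about the tool's z in rad. A call has 1 to 20 rows; each row shifts and turns the commanded pose from where the row before left it, along the tool's axes as they then stand; what a row does not reach is not made up. A row lasts 1/12 s, in which the tool goes at most 41.7 mm and 7.16 degrees, less where a joint would pass 70% of its speed; a pose out of reach is approached as far as the arm can. A call with a gripper value outside its range is refused whole. The fingers move at their own pace and stop on an object; FORCE is the grip in N (left out, the last holds). Time passes only in rows, so rows that do not move let the fingers close. It gives the time, the measured TCP pose, the force, the opening and the grip force at its end, in the units of the state.
- robot.get_obs(): the state, without advancing time (a new reading comes with each control period).
- robot.camera(name): name is "side" or "top" or "wrist"; returns a dict with "image" (384x512x3 uint8, red, green, blue), "intrinsics" (3x3 intrinsics, pixels), "world_to_cam" (4x4, takes a point from world to camera coordinates). Camera axes: x right, y up, looking along -z (the intrinsics and any distortion apply to the point x, -y, -z); pixel columns grow to the right and rows downward; lengths in m; the calibration is good to about 2 mm. A picture is of the moment at which its call begins. There is no depth.
- robot.close_job(): hands the job in; it is judged then, once.
The state is a dict: "time_s": time; "q": joint angles; "dq": joint speeds; "effort": joint torques, N m; "eef_pos": TCP position; "tcp_rot": TCP orientation; "ft_force": force on the tool from outside, world axes, zero at the start; "moment": the same for the moment, N m; "width": finger opening in m; "gripper_force": force on a finger pad.
Only numpy, scipy, OpenCV 4.12 (cv2) and the standard library are available. Lean on these libraries where they do the work, as an engineer would, in place of code of your own. Each camera call takes 0.05 s, during which the arm holds its last target. There are 200 camera calls.

## Working session

There is one attempt and no reset: what is moved stays moved. The work goes in short steps, Python scripts to look and compute and a shell command to move; the robot and the scene stay as the last step left them, time stands still between calls to the robot, and variables do not carry over. Pictures are saved under pics/ and viewed, at most 14 in all, crops included, and the job is handed in when it is done.

```bash
mkdir -p pics; python3 - <<'E'
from bench import robot
import cv2
for n in("top","side"):
    c=robot.camera(n); cv2.imwrite(f"pics/{n}0.png",c["image"][:,:,::-1]); print(n,c["intrinsics"].tolist(),c["world_to_cam"].round(3).tolist())
o=robot.get_obs();print(o["time_s"],o["eef_pos"],o["tcp_rot"],o["width"],o["ft_force"])
E
```

```text
top [[449.0971620196897, 0.0, 255.6544320870505], [0.0, 449.0971620196897, 196.59876362855033], [0.0, 0.0, 1.0]] [[-0.026, -1.0, -0.002, 0.01], [0.984, -0.026, 0.175, -0.543], [-0.175, 0.002, 0.985, -1.101], [0.0, 0.0, 0.0, 1.0]]
side [[443.1240525845501, 0.0, 257.7214452478355], [0.0, 443.1240525845501, 195.43502765650402], [0.0, 0.0, 1.0]] [[-0.827, -0.562, 0.018, 0.46], [0.432, -0.615, 0.659, -0.265], [-0.359, 0.553, 0.752, -0.938], [0.0, 0.0, 0.0, 1.0]]
0.1 [ 0.30476223 -0.60172945  0.24679329] [ 9.72649513e-01  2.32276306e-01 -2.26982138e-04 -7.69108145e-04] 0.08797659879288389 [ 0.51163296 -0.10254175 -0.12967463]
```

View pics/top0.png

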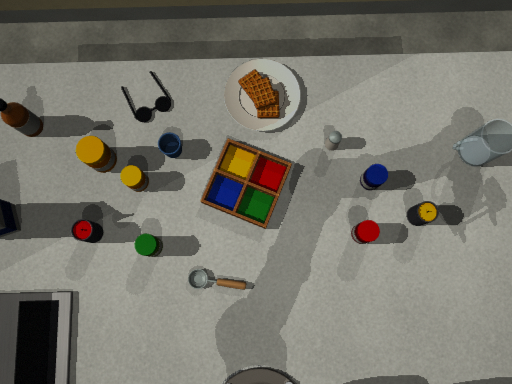

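View pics/side0.png

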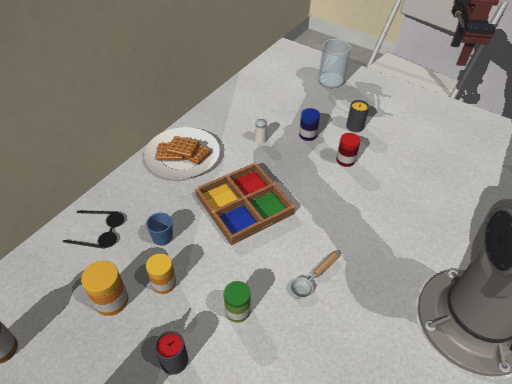

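The top view shows red (367,232), blue (376,177), yellow (133,178) and green (148,245) lids. The candles are at (84,231) and (428,212), a big yellow decoy jar is at (94,152), and the caddy is at about (248,183).

```bash
cat > h.py <<'E'
from bench import robot
import cv2, numpy as np
H={'red':[(0,8),(172,180)],'yellow':[(15,32)],'green':[(50,75)],'blue':[(112,128)]}
def blobs(im,col,mina=60):
    h=cv2.cvtColor(im,cv2.COLOR_RGB2HSV); m=0
    for a,b in H[col]: m=m|cv2.inRange(h,(a,190,70),(b,255,255))
    cs,_=cv2.findContours(m,cv2.RETR_EXTERNAL,cv2.CHAIN_APPROX_NONE)
    return [(cv2.contourArea(c),cv2.minAreaRect(c),c) for c in cs if cv2.contourArea(c)>mina]
def ray(cam,uv,z):
    K,T=cam["intrinsics"],cam["world_to_cam"]; p=np.linalg.solve(K,[uv[0],uv[1],1.]); d=T[:3,:3].T@(p*[1,-1,-1]); o=-T[:3,:3].T@T[:3,3]
    return (o+d*(z-o[2])/d[2])[:2]
def yaw():
    q=robot.get_obs()["tcp_rot"]; return 2*np.arctan2(q[1],q[0])
def go(x,y,tyaw=None):   # shift in tool axes (cm)
    o=robot.get_obs(); a=yaw(); d=np.array([x,y])-o["eef_pos"][:2]
    tx=np.array([np.cos(a),np.sin(a)]); ty=np.array([np.sin(a),-np.cos(a)])
    return (100*np.array([d@tx,d@ty])).round(2)
E
python3 - <<'E'
from h import *
for n in("top","side"):
    c=robot.camera(n)
    for k in H:
        for a,r,_ in blobs(c["image"],k):
            print(n,k,a,np.round(r[0]),np.round(r[1]),round(r[2]),"lid z.08",ray(c,r[0],.079).round(3),"pad",ray(c,r[0],.009).round(3))
E
```

```text
top red 221.0 [ 82. 230.] [16. 18.] 45 lid z.08 [0.467 0.424] pad [0.475 0.451]
top red 354.5 [367. 231.] [21. 22.] 45 lid z.08 [ 0.446 -0.276] pad [ 0.452 -0.293]
top red 661.0 [268. 173.] [29. 26.] 22 lid z.08 [ 0.596 -0.038] pad [ 0.612 -0.04 ]
top yellow 242.0 [427. 212.] [17. 18.] 90 lid z.08 [ 0.489 -0.427] pad [ 0.499 -0.454]
top yellow 329.0 [131. 175.] [20. 21.] 45 lid z.08 [0.601 0.307] pad [0.617 0.327]
top yellow 753.5 [238. 162.] [30. 28.] 22 lid z.08 [0.628 0.039] pad [0.646 0.041]
top yellow 578.0 [ 90. 149.] [26. 28.] 45 lid z.08 [0.672 0.414] pad [0.693 0.44 ]
top yellow 466.5 [259.  88.] [36. 24.] 55 lid z.08 [ 0.824 -0.021] pad [ 0.854 -0.022]
top green 300.5 [146. 244.] [20. 19.] 90 lid z.08 [0.427 0.268] pad [0.433 0.285]
top green 465.0 [259. 205.] [21. 25.] 21 lid z.08 [ 0.517 -0.012] pad [ 0.528 -0.012]
top blue 465.0 [228. 192.] [21. 25.] 23 lid z.08 [0.55  0.064] pad [0.563 0.068]
top blue 308.0 [377. 174.] [20. 20.] 45 lid z.08 [ 0.587 -0.31 ] pad [ 0.603 -0.33 ]
side red 407.0 [169. 345.] [22. 24.] 90 lid z.08 [0.465 0.426] pad [0.492 0.409]
side red 378.5 [250. 182.] [18. 26.] 63 lid z.08 [0.577 0.007] pad [ 0.614 -0.046]
side red 333.0 [349. 144.] [18. 23.] 14 lid z.08 [ 0.44  -0.259] pad [ 0.465 -0.336]
side yellow 107.0 [103. 298.] [11. 25.] 78 lid z.08 [0.635 0.427] pad [0.677 0.411]
side blue 368.5 [240. 218.] [20. 24.] 63 lid z.08 [0.532 0.11 ] pad [0.565 0.065]
side blue 150.0 [310. 116.] [13. 16.] 90 lid z.08 [ 0.585 -0.303] pad [ 0.623 -0.385]
```

```bash
python3 - <<'E'
from h import *
print(yaw(),go(.446,-.276))
c=robot.camera("wrist"); cv2.imwrite("pics/w0.png",c["image"][:,:,::-1]);T=c["world_to_cam"]; print(-T[:3,:3].T@T[:3,3], c["intrinsics"][0,0])
E
```

```text
0.4688010190925758 [ 27.32 -22.69]
[ 0.36742937 -0.57146756  0.38424085] 281.3939843791879
```

View pics/w0.png

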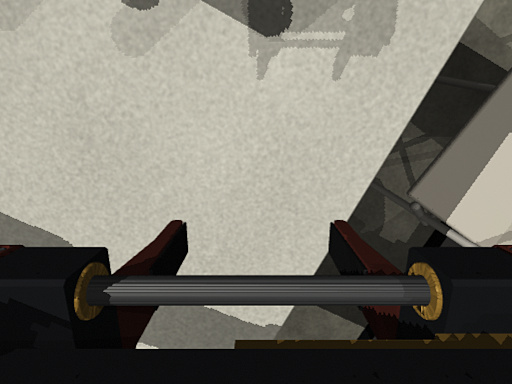

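The wrist picture shows bare table ahead of the fingers; the camera looks along tool +x. I'll stop short of the red jar so it can be seen.

```bash
python3 -m inch '[8.78,2,-2.5,0,0, 8.78,2,-2.5,0,0, 8.78,2,-2.5,0,0, 8.78,2,-2.5,0,0, 8.78,2,-2.5,0,0, 8.78,2,-2.5,0,0, 8.78,2,-2.5,0,0, 8.78,2,-2.5,0,0, 8.78,2,-2.7,0,0, 8.78,0,0,0,0, 8.78,0,0,0,0]' 25
cat >> h.py <<'E'
def wr(col,z=.08,name=None):
    c=robot.camera("wrist")
    if name: cv2.imwrite(name,c["image"][:,:,::-1])
    for a,r,k in blobs(c["image"],col,300):
        e=cv2.minEnclosingCircle(k); p=ray(c,r[0],z); print(col,a,np.round(r[0]),np.round(r[1]),np.round(e[1]),p.round(4),"go",go(*p))
    print(robot.get_obs()["eef_pos"].round(4),yaw(),robot.get_obs()["time_s"])
E
python3 -c "
from h import *
wr('red',.08,'pics/w1.png')"
```

```text
time_s: 1.17
eef_pos: [0.3635, -0.3169, 0.2479]
tcp_rot: [0.972, 0.234, 0.0, 0.0]
ft_force: [0.1, 0.9, 0.4]
width: 0.0876
gripper_force: 0.0
red 2034.5 [262. 102.] [52. 49.] 26.0 [ 0.4447 -0.2808] go [8.98 0.34]
[ 0.3631 -0.3184  0.2479] 0.4697981029002932 1.2167
```

View pics/w1.png

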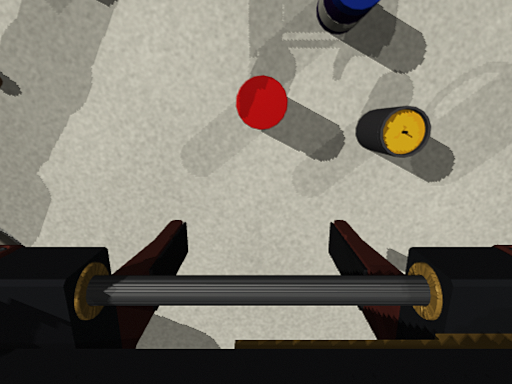

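The red lid is at (262,102) as a clean circle; the yellow candle is at (403,132), clear of the fingers.

```bash
python3 -m inch '[8.78,3,0.1,0,0, 8.78,3,0.1,0,0, 8.78,3,0.1,1,0, 8.78,0,0,3.5,0, 8.78,0,0,3.5,0, 8.78,0,0,3.5,0, 8.78,0,0,3.5,0, 8.78,0,0,2.5,0, 8.78,0,0,1.2,0, 8.78,0,0,0,0, 8.78,0,0,0,0]' 25; python3 -m inch '[4,0,0,0,0, 4,0,0,0,0, 4,0,0,0,0, 4,0,0,0,0, 4,0,0,0,0, 4,0,0,0,0, 4,0,0,0,0, 4,0,0,0,0]' 25; python3 -c "
from h import *
print(go(.612,-.043))"
```

```text
time_s: 2.13
eef_pos: [0.4442, -0.2817, 0.0601]
tcp_rot: [0.973, 0.231, -0.001, -0.0]
ft_force: [0.5, -0.1, 0.6]
width: 0.0876
gripper_force: 0.0
time_s: 2.8
eef_pos: [0.4448, -0.2802, 0.0611]
tcp_rot: [0.973, 0.232, 0.0, 0.0]
ft_force: [-1.2, 2.3, 5.8]
width: 0.0537
gripper_force: 25.0
[ 25.64 -13.6 ]
```

```bash
python3 -m inch '[4,0,0,-2,0, 4,0,0,-3,0, 4,0,0,-3,0, 4,0,0,-2,0, 4,2,-1,0,0, 4,2.7,-1.4,0,0, 4,2.7,-1.4,0,0, 4,2.7,-1.4,0,0, 4,2.7,-1.4,0,0, 4,2.7,-1.4,0,0, 4,2.7,-1.4,0,0, 4,2.7,-1.4,0,0, 4,2.7,-1.4,0,0, 4,2,-1.4,0,0, 4,0,0,0,0, 4,0,0,0,0]'
python3 -c "
from h import *
print(go(.612,-.043))
c=robot.camera('wrist');cv2.imwrite('pics/w2.png',c['image'][:,:,::-1])
for k in H:
  for a,r,q in blobs(c['image'],k,300): print(k,a,r,ray(c,r[0],.009))
c=robot.camera('top');cv2.imwrite('pics/t2.png',cv2.resize(c['image'][100:260,160:330,::-1],None,fx=3,fy=3))
"
```

```text
time_s: 4.13
eef_pos: [0.6116, -0.0413, 0.16]
tcp_rot: [0.972, 0.234, -0.0, -0.0]
ft_force: [-1.4, -0.9, -3.3]
width: 0.0538
gripper_force: 25.0
[-0.04  0.17]
red 798.5 ((258.0, 313.5), (15.0, 80.0), 90.0) [ 0.47666709 -0.11151801]
red 5978.0 ((257.5, 236.5), (75.0, 111.0), 90.0) [ 0.56425277 -0.06609503]
red 2685.5 ((254.9133758544922, 192.89486694335938), (73.10633087158203, 73.10633087158203), 50.52754211425781) [ 0.60714456 -0.04110952]
yellow 6103.0 ((198.1393280029297, 124.96721649169922), (83.09593963623047, 78.10250854492188), 50.194427490234375) [0.6435438 0.0406491]
yellow 309.5 ((363.37554931640625, 32.533203125), (37.3499755859375, 37.44107437133789), 30.068586349487305) [ 0.78800184 -0.06094415]
blue 4527.0 ((134.47923278808594, 182.97732543945312), (75.92687225341797, 63.39525604248047), 47.48955535888672) [0.55924977 0.07602072]
```

View pics/w2.png

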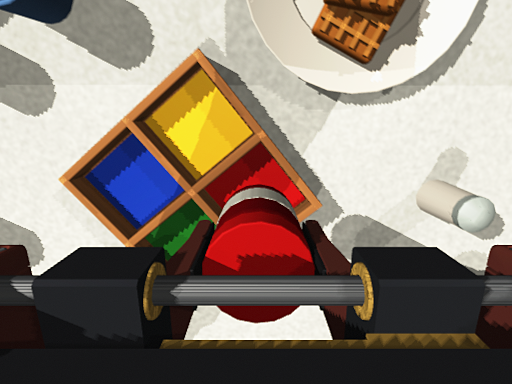

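The jar is over the red pocket, and the yellow pad at (198,125) confirms the caddy model. I'll lower it gently.

```bash
python3 -m inch '[4,0,0.2,2,0, 4,0,0,2,0, 4,0,0,1.5,0, 4,0,0,1,0, 4,0,0,0.7,0, 4,0,0,0.5,0, 4,0,0,0.4,0, 4,0,0,0.4,0, 4,0,0,0.3,0, 4,0,0,0.2,0, 4,0,0,0,0, 4,0,0,0,0]'
```

```text
time_s: 5.23
eef_pos: [0.6126, -0.0451, 0.0708]
tcp_rot: [0.973, 0.232, 0.0, 0.0]
ft_force: [-0.0, -0.1, -3.2]
width: 0.0537
gripper_force: 25.0
```

```bash
python3 -m inch '[4,0,0,0.1,0, 4,0,0,0.1,0, 7.4,0,0,0,0, 7.4,0,0,0,0, 7.4,0,0,0,0, 7.4,0,0,0,0, 7.4,0,0,0,0, 7.4,0,0,0,0]'; python3 -m inch '[7.4,0,0,-2,0, 7.4,0,0,-4,0, 7.4,0,0,-4,0, 8.78,0,0,-4,0, 8.78,0,0,-4,0, 8.78,-2.6,2.5,0,0, 8.78,-2.6,2.5,0,0, 8.78,-2.6,2.5,0,0, 8.78,-2.6,2.5,0,0, 8.78,-2.6,2.5,0,0, 8.78,-2.6,2.5,0,0, 8.78,-2.6,2.5,0,0, 8.78,-2.6,2.5,0,0, 8.78,-2.6,2.5,0,0, 8.78,0,0,0,0, 8.78,0,0,0,0]'; python3 -c "
from h import *
wr('blue',.08)
c=robot.camera('top');[print(a,ray(c,r[0],.089)) for a,r,_ in blobs(c['image'],'red')]"
```

```text
time_s: 5.9
eef_pos: [0.6125, -0.0452, 0.0686]
tcp_rot: [0.973, 0.232, 0.0, 0.0]
ft_force: [0.1, -0.3, -0.3]
width: 0.0738
gripper_force: 0.0
time_s: 7.23
eef_pos: [0.5037, -0.3543, 0.2484]
tcp_rot: [0.973, 0.23, -0.0, 0.0]
ft_force: [0.3, 0.2, 0.2]
width: 0.0877
gripper_force: 0.0
blue 2003.5 [256.  97.] [52. 49.] 26.0 [ 0.5867 -0.3114] go [9.13 0.05]
[ 0.505  -0.352   0.2485] 0.4670153302163254 7.2833
222.0 [0.46594149 0.42033423]
510.5 [ 0.60127989 -0.04112565]
```

```bash
python3 -m inch '[8.78,3,0,0,0, 8.78,3,0,0,0, 8.78,3.1,0,1,0, 8.78,0,0,3.5,0, 8.78,0,0,3.5,0, 8.78,0,0,3.5,0, 8.78,0,0,3.5,0, 8.78,0,0,2.5,0, 8.78,0,0,1.2,0, 8.78,0,0,0,0, 8.78,0,0,0,0]' 25; python3 -m inch '[4,0,0,0,0, 4,0,0,0,0, 4,0,0,0,0, 4,0,0,0,0, 4,0,0,0,0, 4,0,0,0,0, 4,0,0,0,0, 4,0,0,0,0]' 25; python3 -c "
from h import *
print(go(.562,.072))"
```

```text
time_s: 8.25
eef_pos: [0.5875, -0.3094, 0.0622]
tcp_rot: [0.972, 0.233, 0.0, -0.0]
ft_force: [0.6, 0.4, -0.5]
width: 0.0879
gripper_force: 0.0
time_s: 8.92
eef_pos: [0.5868, -0.3107, 0.0622]
tcp_rot: [0.973, 0.232, 0.0, 0.0]
ft_force: [-0.9, 1.1, 4.1]
width: 0.054
gripper_force: 25.0
[ 15.07 -35.26]
```

```bash
python3 -m inch '[4,0,0,-2,0, 4,0,0,-3,0, 4,0,0,-3,0, 4,0,0,-3,0, 4,0,0,-3,0, 4,1.5,-3.5,0,0, 4,1.5,-3.5,0,0, 4,1.5,-3.5,0,0, 4,1.5,-3.5,0,0, 4,1.5,-3.5,0,0, 4,1.5,-3.5,0,0, 4,1.5,-3.5,0,0, 4,1.5,-3.5,0,0, 4,1.5,-3.5,0,0, 4,1.5,-3.5,0,0, 4,0,-0.2,0,0, 4,0,0,0,0, 4,0,0,0,0]'
python3 -c "
from h import *
print(go(.562,.072), robot.get_obs()['eef_pos'])"
```

```text
time_s: 10.42
eef_pos: [0.5608, 0.0709, 0.2009]
tcp_rot: [0.973, 0.233, -0.001, 0.0]
ft_force: [0.1, -0.8, -3.7]
width: 0.0537
gripper_force: 25.0
[ 0.16 -0.05] [0.56082545 0.0708786  0.20093751]
```

```bash
python3 -m inch '[4,0.1,0,2.5,0, 4,0,0,2.5,0, 4,0,0,2.5,0, 4,0,0,2,0, 4,0,0,1,0, 4,0,0,0.7,0, 4,0,0,0.5,0, 4,0,0,0.4,0, 4,0,0,0.4,0, 4,0,0,0.3,0, 4,0,0,0.2,0, 4,0,0,0.1,0, 4,0,0,0,0]'; python3 -m inch '[4,0,0,0.1,0, 7.4,0,0,0,0, 7.4,0,0,0,0, 7.4,0,0,0,0, 7.4,0,0,0,0, 7.4,0,0,0,0, 7.4,0,0,0,0]';python3 -c "
from h import *
print(go(.601,.307),go(.427,.268))"
```

```text
time_s: 11.5
eef_pos: [0.5625, 0.0718, 0.0712]
tcp_rot: [0.973, 0.232, 0.0, 0.0]
ft_force: [-0.4, -0.3, 0.7]
width: 0.0538
gripper_force: 25.0
time_s: 12.08
eef_pos: [0.5623, 0.0718, 0.0696]
tcp_rot: [0.973, 0.232, 0.0, 0.0]
ft_force: [0.8, -0.5, 0.6]
width: 0.0739
gripper_force: 0.0
[ 14.08 -19.24] [ -3.2  -23.62]
```

```bash
python3 -m inch '[7.4,0,0,-2,0, 7.4,0,0,-4,0, 7.4,0,0,-4,0, 8.78,0,0,-4,0, 8.78,0,0,-4,0, 8.78,-1.4,-3.4,0,0, 8.78,-1.4,-3.4,0,0, 8.78,-1.4,-3.4,0,0, 8.78,-1.4,-3.4,0,0, 8.78,-1.4,-3.4,0,0, 8.78,-1.4,-3.4,0,0, 8.78,-1.4,-3.2,0,0, 8.78,0,0,0,0, 8.78,0,0,0,0]'; python3 -c "
from h import *
wr('green',.08,'pics/w3.png')"
```

```text
time_s: 13.25
eef_pos: [0.367, 0.2391, 0.2499]
tcp_rot: [0.972, 0.234, 0.0, 0.0]
ft_force: [0.7, -0.3, -0.8]
width: 0.0875
gripper_force: 0.0
green 1175.0 [480. 156.] [37. 54.] 31.0 [0.5071 0.0377] go [ 3.31 24.15]
[0.3683 0.238  0.2498] 0.4699936524503803 13.3
```

View pics/w3.png

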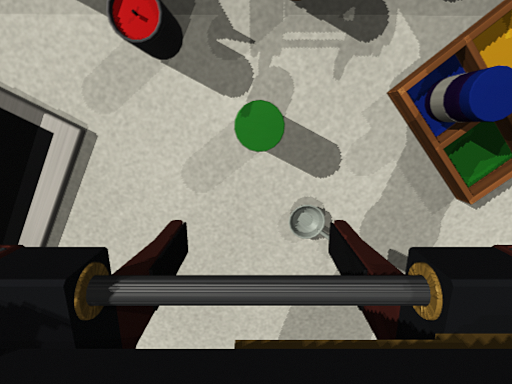

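The green lid is at (260,126), the red candle at (134,14), and the sieve at (308,220) is away from the finger spots. Blue stands in its pocket.

```bash
python3 -c "
from h import *
c=robot.camera('wrist');p=ray(c,(260,126),.08);print(p,go(*p),robot.get_obs()['eef_pos'])"
```

```text
[0.42745212 0.26427886] [6.44 0.24] [0.36888278 0.23737336 0.24967002]
```

```bash
python3 -m inch '[8.78,2.1,0.1,0,0, 8.78,2.1,0.1,0,0, 8.78,2.2,0,1,0, 8.78,0,0,3.5,0, 8.78,0,0,3.5,0, 8.78,0,0,3.5,0, 8.78,0,0,3.5,0, 8.78,0,0,2.5,0, 8.78,0,0,1.3,0, 8.78,0,0,0,0, 8.78,0,0,0,0]' 25; python3 -m inch '[4,0,0,0,0, 4,0,0,0,0, 4,0,0,0,0, 4,0,0,0,0, 4,0,0,0,0, 4,0,0,0,0, 4,0,0,0,0, 4,0,0,0,0]' 25; python3 -c "
from h import *
print(go(.530,-.011))"
```

```text
time_s: 14.27
eef_pos: [0.4269, 0.2639, 0.061]
tcp_rot: [0.973, 0.231, -0.001, 0.001]
ft_force: [0.4, -0.0, -0.2]
width: 0.0877
gripper_force: 0.0
time_s: 14.93
eef_pos: [0.4265, 0.2659, 0.0623]
tcp_rot: [0.973, 0.232, 0.001, -0.0]
ft_force: [-1.2, 0.1, 5.6]
width: 0.0539
gripper_force: 25.0
[-3.28 29.38]
```

```bash
python3 -m inch '[4,0,0,-2,0, 4,0,0,-3,0, 4,0,0,-3,0, 4,0,0,-3,0, 4,0,0,-3,0, 4,-0.4,3.6,0,0, 4,-0.4,3.6,0,0, 4,-0.4,3.6,0,0, 4,-0.4,3.6,0,0, 4,-0.4,3.6,0,0, 4,-0.4,3.6,0,0, 4,-0.4,3.6,0,0, 4,-0.4,3.6,0,0, 4,0,0.6,0,0, 4,0,0,0,0, 4,0,0,0,0]'
python3 -c "
from h import *
print(go(.530,-.011), robot.get_obs()['eef_pos'])"
```

```text
time_s: 16.27
eef_pos: [0.5299, -0.0113, 0.2011]
tcp_rot: [0.973, 0.232, -0.001, -0.0]
ft_force: [-0.0, 0.2, -1.9]
width: 0.0533
gripper_force: 25.0
[ 0.03 -0.02] [ 0.52985589 -0.01131323  0.20113749]
```

```bash
python3 -m inch '[4,0,0,2.5,0, 4,0,0,2.5,0, 4,0,0,2.5,0, 4,0,0,2,0, 4,0,0,1,0, 4,0,0,0.7,0, 4,0,0,0.5,0, 4,0,0,0.4,0, 4,0,0,0.4,0, 4,0,0,0.3,0, 4,0,0,0.2,0, 4,0,0,0.1,0, 4,0,0,0,0]'; python3 -m inch '[4,0,0,0.1,0, 7.4,0,0,0,0, 7.4,0,0,0,0, 7.4,0,0,0,0, 7.4,0,0,0,0, 7.4,0,0,0,0, 7.4,0,0,0,0]';python3 -c "
from h import *
print(go(.601,.307))"
```

```text
time_s: 17.35
eef_pos: [0.5307, -0.0116, 0.0713]
tcp_rot: [0.973, 0.232, 0.0, 0.0]
ft_force: [-1.8, -0.1, 3.5]
width: 0.0536
gripper_force: 25.0
time_s: 17.93
eef_pos: [0.5305, -0.0116, 0.0696]
tcp_rot: [0.973, 0.232, -0.0, -0.0]
ft_force: [0.6, -0.0, 0.3]
width: 0.0744
gripper_force: 0.0
[ 20.69 -25.24]
```

```bash
python3 -m inch '[7.4,0,0,-2,0, 7.4,0,0,-4,0, 7.4,0,0,-4,0, 8.78,0,0,-4,0, 8.78,0,0,-4,0, 8.78,1.6,-3.6,0,0, 8.78,1.6,-3.6,0,0, 8.78,1.7,-3.6,0,0, 8.78,1.7,-3.6,0,0, 8.78,1.7,-3.6,0,0, 8.78,1.7,-3.6,0,0, 8.78,1.7,-3.6,0,0, 8.78,0,0,0,0, 8.78,0,0,0,0]'; python3 -c "
from h import *
wr('yellow',.08,'pics/w4.png')"
```

```text
time_s: 19.1
eef_pos: [0.5199, 0.2691, 0.2494]
tcp_rot: [0.972, 0.235, -0.0, -0.001]
ft_force: [-0.1, -0.4, -0.3]
width: 0.0878
gripper_force: 0.0
yellow 2615.0 [453. 171.] [47. 59.] 37.0 [0.6327 0.0843] go [ 1.73 21.33]
yellow 2004.5 [261. 104.] [50. 52.] 27.0 [0.5994 0.3048] go [8.75 0.16]
yellow 1567.0 [198.  16.] [33. 71.] 36.0 [0.6428 0.3957] go [16.75 -5.97]
[0.5206 0.2666 0.2492] 0.4706558927321365 19.15
```

View pics/w4.png

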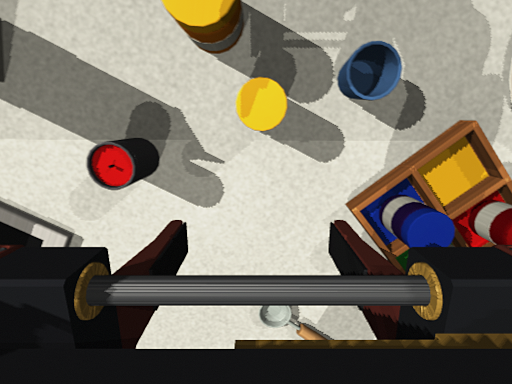

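The small yellow jar is at (261,104). The big decoy (200,20), cup (371,70) and red candle (112,165) are all clear of the fingers.

```bash
python3 -m inch '[8.78,2.9,0.1,0,0, 8.78,2.9,0,0,0, 8.78,2.9,0,1,0, 8.78,0,0,3.5,0, 8.78,0,0,3.5,0, 8.78,0,0,3.5,0, 8.78,0,0,3.5,0, 8.78,0,0,2.5,0, 8.78,0,0,1.3,0, 8.78,0,0,0,0, 8.78,0,0,0,0]' 25; python3 -m inch '[4,0,0,0,0, 4,0,0,0,0, 4,0,0,0,0, 4,0,0,0,0, 4,0,0,0,0, 4,0,0,0,0, 4,0,0,0,0, 4,0,0,0,0]' 25; python3 -c "
from h import *
print(go(.644,.040))"
```

```text
time_s: 20.07
eef_pos: [0.5997, 0.3034, 0.0621]
tcp_rot: [0.973, 0.232, 0.0, 0.0]
ft_force: [-0.4, -0.4, 0.5]
width: 0.0878
gripper_force: 0.0
time_s: 20.73
eef_pos: [0.5992, 0.3055, 0.0625]
tcp_rot: [0.973, 0.233, 0.001, -0.001]
ft_force: [-2.1, 1.4, 5.7]
width: 0.0536
gripper_force: 25.0
[-8.01 25.71]
```

```bash
python3 -m inch '[4,0,0,-2,0, 4,0,0,-3,0, 4,0,0,-3,0, 4,0,0,-3,0, 4,0,0,-3,0, 4,-1,3.2,0,0, 4,-1,3.2,0,0, 4,-1,3.2,0,0, 4,-1,3.2,0,0, 4,-1,3.2,0,0, 4,-1,3.2,0,0, 4,-1,3.2,0,0, 4,-1,3.3,0,0, 4,0,0,0,0, 4,0,0,0,0]'
python3 -c "
from h import *
print(go(.644,.040), robot.get_obs()['eef_pos'])"
```

```text
time_s: 21.98
eef_pos: [0.6435, 0.0347, 0.2004]
tcp_rot: [0.973, 0.229, -0.001, 0.001]
ft_force: [-0.1, 1.0, -1.4]
width: 0.0534
gripper_force: 25.0
[ 0.29 -0.45] [0.6434673  0.03465443 0.20044112]
```

```bash
python3 -m inch '[4,0,0,2.5,0, 4,0,0,2.5,0, 4,0,0,2.5,0, 4,0,0,0,0, 4,0,0,0,0]'; python3 -c "
from h import *
print(go(.644,.040), robot.get_obs()['eef_pos'])"
```

```text
time_s: 22.4
eef_pos: [0.6423, 0.0401, 0.1253]
tcp_rot: [0.972, 0.233, -0.002, -0.0]
ft_force: [-0.3, -0.3, -2.5]
width: 0.0537
gripper_force: 25.0
[0.15 0.09] [0.64229972 0.04010348 0.12525669]
```

```bash
python3 -m inch '[4,0.1,0,2,0, 4,0,0,1,0, 4,0,0,0.7,0, 4,0,0,0.5,0, 4,0,0,0.4,0, 4,0,0,0.4,0, 4,0,0,0.2,0, 4,0,0,0.1,0, 4,0,0,0.1,0, 4,0,0,0,0]'; python3 -m inch '[4,0,0,0.1,0, 7.4,0,0,0,0, 7.4,0,0,0,0, 7.4,0,0,0,0, 7.4,0,0,0,0, 7.4,0,0,0,0, 7.4,0,0,0,0, 7.4,0,0,-2,0, 7.4,0,0,-4,0, 7.4,0,0,-4,0, 7.4,0,0,-4,0, 7.4,0,0,-4,0, 7.4,-4,0,0,0, 7.4,-4,0,0,0, 7.4,-4,0,0,0, 7.4,-4,0,0,0, 7.4,-4,0,0,0, 7.4,0,0,0,0]'; python3 -c "
from h import *
c=robot.camera('top');cv2.imwrite('pics/t9.png',c['image'][:,:,::-1])
c=robot.camera('wrist');cv2.imwrite('pics/w9.png',c['image'][:,:,::-1])"
```

```text
time_s: 23.23
eef_pos: [0.6448, 0.0395, 0.0728]
tcp_rot: [0.973, 0.232, 0.0, 0.0]
ft_force: [0.2, 0.9, -2.6]
width: 0.0536
gripper_force: 25.0
time_s: 24.73
eef_pos: [0.4594, -0.0548, 0.2508]
tcp_rot: [0.973, 0.23, -0.003, 0.001]
ft_force: [-0.1, 0.8, -1.1]
width: 0.0739
gripper_force: 0.0
```

View pics/w9.png

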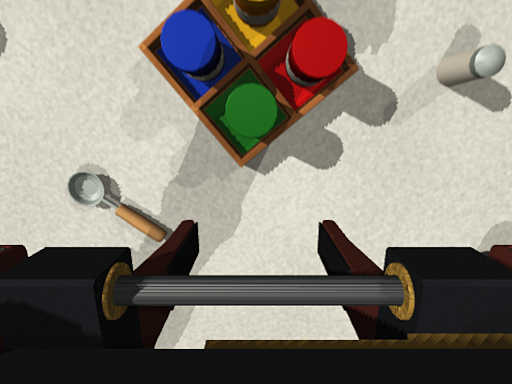

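View pics/t9.png

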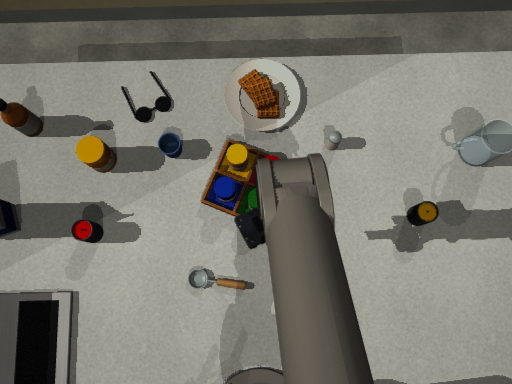

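All four jars stand upright in their matching pockets: blue (191,40), red (320,47), green (251,110), and yellow at the top of the wrist view. In the top view both candles are still at (84,231) and (428,212), and the gripper is clear.

```bash
python3 -c "
from bench import robot
print(robot.close_job())"
```

```text
the job is handed in; nothing more can be done
None
```

The four jars stand upright in the caddy pockets matching their lids, the candles are where they began, and the job was handed in at about 25 s of the 102 s limit (no verdict was returned).

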